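# Test the interlock switch of a pull-out grinder tray

## Task

Check the lid interlock of the spice grinder in the pull-out tray: first move the one vessel (bottle, jug or tin) that stands in the tray's way and set it upright and wholly on the round cork trivet. Then pull the tray out by its handle fully to its stop, press the switch's orange roller down with the fingers just until it clicks, without overtravel, keep it there for a second, and let it spring back. Leave the tray out and leave everything else where it is, standing.

Things in the scene. Friction and masses are not known exactly. Their poses are not given: they have to be found in the camera images.
- cabinet: Low brown wooden cabinet, fixed, 240 deep (its x) x 320 wide (its y) x 110 mm high, standing on the shelf. Origin: centre of its underside. Its front looks along its own -x. An aluminium tray with a white front panel (296 wide, its face 120 mm in front of the origin, top edge 96 mm high) slides out of it along the cabinet's -x.
- tray (a joint): How far the tray is pulled out (m): 0 shut, 0.12 at its stop, may start slightly ajar. Slides with about 2.5 N friction plus 10 N per m/s, and stays where it is left.
- tray_handle (a point): Middle of the tray's brass bar handle, 72 mm above the shelf. The bar runs along the cabinet's y, is 100 mm long and 11 mm thick, and stands 35 mm off the white front; it can be pinched from above. Axes as the cabinet's. Moves with the tray.
- lever (a joint): Turn of the interlock's roller lever (rad): 0 at rest, grows as the roller is pressed down. It clicks at 0.20 (roller about 12 mm below rest); beyond 0.34 (about 20 mm) is harmful overtravel; hard stop at 0.45. It springs back when released: at the roller it needs about 2 N to start, 5 N at the click, 7 N at 0.34.
- roller (a point): Centre of the orange roller (18 mm diameter, 18 mm wide along the cabinet's x) on the free end of a 62 mm steel lever that runs to the cabinet's +y, rising 0.33 rad, above a blue switch block. At rest 78 mm above the shelf; from the cabinet's origin 71 mm to +y and 45 mm to -x with the tray shut (165 mm when fully out). Moves with the tray; press straight down from above.
- grinder_top (a point): Centre of the rim of the lidless spice grinder, 84 mm above the shelf: black base 94 mm in diameter, steel bowl; fixed on the tray, 146 mm to the -y side of the roller. The tray's aluminium side wall (57 mm high) is 66 mm from the roller on the +y side.
- bottle_mid (a point): Middle (95 mm up) of the empty amber glass bottle, 190 mm high, 0.3 kg: body 60 mm in diameter up to 115 mm, shoulder, then a neck 28 mm in diameter from 142 to 190 mm above its base.
- jug_mid (a point): Middle (52.5 mm up) of the blue ceramic jug, 105 mm high, 0.32 kg: belly 66 mm in diameter 35 mm up, neck 52 mm in diameter from 75 to 105 mm, base 56 mm. Its handle sticks out along the jug's own +y to 55 mm from the axis, between 30 and 90 mm up.
- tin_mid (a point): Middle (55 mm up) of the green tin with white lid, a plain cylinder 62 mm in diameter, 110 mm high, 0.3 kg (lid fixed).
- trivet_top (a point): Centre of the top of the round cork trivet, 130 mm in diameter, 8 mm thick, fixed flat on the shelf, left or right of the cabinet's front. The vessel from the tray's way goes here. z up.
- sugar_mid (a point): Middle (30 mm up) of the stainless sugar bowl with hinged lid, 90 mm in diameter, 90 mm high with its knob. Stands on the other side from the trivet; leave alone.
- brush_mid (a point): Middle of the purple silicone brush, 170 mm long along its y, 18 mm high, lying on top of the cabinet; leave alone.
- mug: White mug 85 mm high, 72 mm in diameter, on the shelf close to the cabinet's -y flank; origin at the centre of its underside; leave alone.
There are look-alikes about, which are no part of the job. Leave any red look-alike of the part that bears jug_mid alone.

How it is judged:
By the outcome, as a careful person would: the job done as asked, in the order asked, and still so for the second after the job is handed in, with the robot touching nothing.
It also fails if it takes over 67 s, if anything falls off the work surface, if the arm or the gripper's body presses on something with over 40 N, if the wrist force passes 120 N, or if a joint passes its speed limit or range.

## Robot

A 6-joint arm with a two-finger parallel gripper is mounted at the origin on the work surface. World frame = base frame: x ahead of the robot, y to its left, z up, the work surface at z = 0. Lengths are in m, angles in rad, forces in N, time in s.
With the tool pointing down it reaches from about 0.3 to 1 m from the base axis. Payload 5.1 kg.
Tool frame: the origin (TCP) lies midway between the tips of the shut fingers; the grasp point (between the pads) lies 19 mm behind it; z points along the fingers, y is the line along which they close (so a half turn about z gives the same grasp; the last joint's range is limited). The gripper opens to 95 mm and grips with 3 to 60 N. Pads are 20 mm wide; open, the fingers measure 119 mm over their backs; the gripper's body (75 mm by 180 mm) begins 59 mm behind the grasp point.
Start: joints at [-1.196, 0.124, 1.65, -0, 1.367, -0.083], TCP at [0.287, -0.583, 0.215] pointing down, gripper open.
Joint ranges: [-2.61, 2.61], [-1.02, 2.33], [0.03, 2.71], [-1.35, 4.49], [0.32, 2.68], [-2.91, 2.91]. Speed limits (rad/s): [2.57, 2.57, 3.14, 3.14, 3.14, 3.14].

## Interface

Orientations are given as a unit quaternion [w, x, y, z].
In Python, from plant import manip gives the robot as it stands.
- The arm moves only by the shell command python3 -m crank 'ROWS' [FORCE]. ROWS is JSON, a list that holds one entry, the list of rows, each a list of 7 numbers: the shift along the tool's x, y, z each as a share of 30 cm, from -1 to 1, then the turn, a rotation vector about the tool's x, y, z each as a share of 90 degrees, from -1 to 1, then the closure, from 0 (fully open) to 1 (shut). A call has 1 to 10 rows; each row is the pose to reach, as a shift and turn from the pose commanded when the call began, along the tool's axes at that moment; what a row does not reach only later rows make up. A row lasts 1/10 s, in which the tool goes at most 50 mm and 8.59 degrees, less where a joint would pass 70% of its speed; a pose out of reach is approached as far as the arm can. A call with a number of a shift or a turn outside -1 to 1 is refused whole. A call with a gripper value outside its range is refused whole. The fingers move at their own pace and stop on an object; FORCE is the grip in N (left out, the last holds). Time passes only in rows, so rows that repeat a pose let the fingers close. It gives the time, the measured TCP pose, the force, the opening and the grip force at its end, in the units of the state.
- manip.get_obs(): the state, without advancing time (a new reading comes with each control period).
- manip.capture(name): name is "scene" or "top" or "wrist"; returns the picture (480x640x3 uint8, red, green, blue); there is no depth.
- manip.camera_params(name): a dict with "intrinsics" (3x3 intrinsics, pixels), "xyz" and "rotation" of the camera in the world. Camera axes: x right, y up, looking along -z (the intrinsics and any distortion apply to the point x, -y, -z); pixel columns grow to the right and rows downward; lengths in m; the calibration is good to about 2 mm. A picture is of the moment at which its call begins: read the wrist's pose just before it. camera_params takes no time and is no camera call; for the wrist camera it gives the pose at the moment of the call.
- manip.close_job(): hands the job in; it is judged then, once.
Trained networks look in the newest picture that a camera, given by its name, has taken for a name from the list of things; names that differ only in an ending like _2 or _b are one class to them, and where a whole thing is asked for, a point or a joint stands for the part that bears it (a point fixed in the world has none). Each returns a list of dicts, best first, with "p" (0 to 1); they miss things now and then, are a little off and sometimes report something else, mostly with a low value. They report only what shows in the picture. A call takes as long as a camera call. They do not tell look-alikes from the thing itself.
- manip.search_frame(camera, label): "extent" ([left, top, width, height] in pixels, round what is visible of it).
- manip.silhouettes(camera, label): "mask" (480x640 bool, what is visible of it) and "extent" ([left, top, width, height] in pixels, round what is visible of it).
The state is a dict: "t": time; "q": joint angles; "qvel": joint speeds; "effort": joint torques, N m; "ee_pos": TCP position; "tcp_rot": TCP orientation; "contact_force": force on the tool from outside, world axes, zero at the start; "torque": the same for the moment, N m; "grip_width": opening from 0.0 (shut) to 1.0 (fully open); "finger_force": force on a finger pad.
Only numpy, scipy, OpenCV 4.12 (cv2) and the standard library are available. Lean on these libraries where they do the work, as an engineer would, in place of code of your own. Each camera call takes 0.05 s, during which the arm holds its last target. There are 200 camera calls.

## Working session

There is one attempt and no reset: what is moved stays moved. The work goes in short steps, Python scripts to look and compute and a shell command to move; the robot and the scene stay as the last step left them, time stands still between calls to the robot, and variables do not carry over. Pictures are saved under pics/ and viewed, at most 10 in all, crops included, and the job is handed in when it is done.

```bash
ls; mkdir -p pics; python3 - <<'E'
from plant import manip
import cv2,numpy as np
for c in("scene","top"):
    im=manip.capture(c); cv2.imwrite(f"pics/{c}0.png",im[:,:,::-1])
    P=manip.camera_params(c);print(c,{k:np.round(v,4).tolist() if not isinstance(v,str) else v for k,v in P.items()})
    for l in("cabinet","tray_handle","roller","grinder_top","bottle_mid","jug_mid","tin_mid","trivet_top","sugar_mid","brush_mid","mug"):
        try: print(l,[(np.round(d["extent"]).tolist(),round(d["p"],2)) for d in manip.search_frame(c,l)][:3])
        except Exception as e: print(l,e)
o=manip.get_obs();print(o)
E
```

```text
pics
scene {'intrinsics': [[512.4145, 0.0, 318.5706], [0.0, 512.4145, 234.8567], [0.0, 0.0, 1.0]], 'xyz': [1.1584, 0.3143, 1.1837], 'rotation': [0.4978, 0.1407, 0.2373, 0.8223]}
cabinet [([221.0, 244.0, 171.0, 150.0], 0.73), ([206.0, 201.0, 47.0, 37.0], 0.29)]
tray_handle [([316.0, 249.0, 40.0, 17.0], 0.68)]
roller []
grinder_top [([315.0, 249.0, 44.0, 20.0], 0.7)]
bottle_mid [([412.0, 235.0, 32.0, 54.0], 0.85)]
jug_mid [([411.0, 202.0, 33.0, 37.0], 0.83), ([328.0, 170.0, 22.0, 34.0], 0.6), ([368.0, 192.0, 28.0, 36.0], 0.57)]
tin_mid []
trivet_top [([212.0, 199.0, 42.0, 38.0], 0.91)]
sugar_mid [([453.0, 282.0, 40.0, 41.0], 0.68)]
brush_mid [([256.0, 290.0, 74.0, 31.0], 0.72)]
mug [([227.0, 224.0, 30.0, 46.0], 0.7)]
top {'intrinsics': [[543.9176, 0.0, 315.5711], [0.0, 543.9176, 246.9376], [0.0, 0.0, 1.0]], 'xyz': [0.4597, 0.0077, 1.4114], 'rotation': [-0.6977, -0.0346, 0.0347, 0.7147]}
cabinet [([220.0, 132.0, 139.0, 123.0], 0.83)]
tray_handle [([235.0, 227.0, 118.0, 28.0], 0.72)]
roller []
grinder_top [([240.0, 226.0, 111.0, 26.0], 0.93)]
bottle_mid [([195.0, 275.0, 33.0, 24.0], 0.56
[... 427 characters left out ...]
2, 'q': array([-1.19562622e+00,  1.23827205e-01,  1.65027362e+00,  1.04812663e-06,
        1.36750062e+00, -8.25855897e-02]), 'qvel': array([ 3.64027640e-05, -5.46157286e-04,  3.24724895e-04, -1.84709840e-03,
       -1.64125658e-04, -2.92221635e-04]), 'effort': array([ 1.82829308e-04, -4.17595232e+01, -3.60222781e+01,  7.76168844e-02,
        4.30581474e-02, -3.95254244e-05]), 'ee_pos': array([ 0.28724089, -0.58308863,  0.2146542 ]), 'tcp_rot': array([-4.42510674e-06,  9.73921631e-01,  2.26884676e-01, -1.33204556e-07]), 'contact_force': array([ 0.35220706, -0.62934387, -0.76503987]), 'torque': array([0.04306434, 0.03844117, 0.04838619]), 'finger_force': 0.0, 'grip_width': 0.9999482038081269}
```

```bash
python3 - <<'E'
import cv2
a=cv2.imread("pics/scene0.png")[150:410,180:520];cv2.imwrite("pics/s1.png",cv2.resize(a,(780,596),interpolation=cv2.INTER_CUBIC))
a=cv2.imread("pics/top0.png")[110:370,130:470];cv2.imwrite("pics/t1.png",cv2.resize(a,(780,596),interpolation=cv2.INTER_CUBIC))
E
```

```text
(no output)
```

View pics/t1.png

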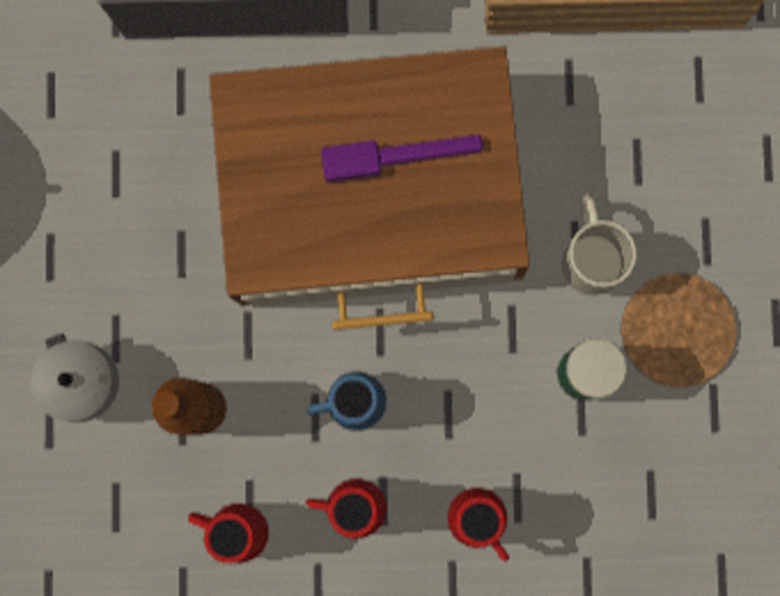

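View pics/s1.png

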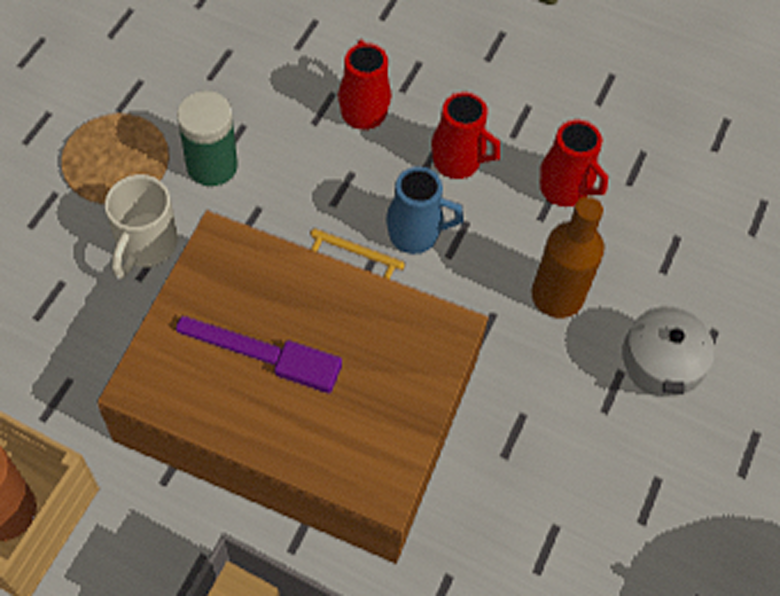

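The blue jug (crop 356,401) stands in the tray's path. The bottle (190,405) and tin (597,369) sit beside the path, and the trivet is at (679,330). The red jugs are decoys.

```bash
cat > h.py <<'E'
from plant import manip
import numpy as np,cv2
from scipy.spatial.transform import Rotation as R
def cam(c):
    P=manip.camera_params(c);q=P["rotation"]
    return np.array(P["intrinsics"]),np.array(P["xyz"]),R.from_quat(np.roll(q,-1)).as_matrix()
def ray(c,u,v,z,C=None):
    K,t,M=C or cam(c);d=M@(np.linalg.inv(K)@[u,v,1]*[1,-1,-1]);return t+d*(z-t[2])/d[2]
def proj(c,X,C=None):
    K,t,M=C or cam(c);p=K@((M.T@(np.array(X)-t))*[1,-1,-1]);return p[:2]/p[2]
def tool():
    o=manip.get_obs();return o["ee_pos"],R.from_quat(np.roll(o["tcp_rot"],-1))
E
python3 - <<'E'
from h import *
C=cam("top")
pts=dict(c1=(210,75,.11),c2=(506,47,.11),c3=(527,267,.11),c4=(230,295,.11),jug=(356,401,.105),jughan=(312,408,.09),triv=(679,330,.008),tin=(597,369,.11),h1=(333,324,.072),h2=(432,316,.072),bot=(172,404,.19),mug=(602,254,.085),sug=(66,380,.09),red1=(231,536,.105),red2=(355,510,.105),red3=(477,517,.105))
for k,(a,b,z) in pts.items(): print(k,np.round(ray("top",a*340/780+130,b*260/596+110,z,C),4))
for c,z in(("top",0),("scene",0)):
    Cc=cam(c);im=manip.capture(c);hsv=cv2.cvtColor(im,cv2.COLOR_RGB2HSV)
    # dark mouth inside blue jug; handle
    b=cv2.inRange(hsv,(98,90,40),(115,255,255));n,l,s,ce=cv2.connectedComponentsWithStats(b)
    for i in range(1,n):
        if s[i][4]>60: print(c,"blue",s[i],ce[i])
    y=cv2.inRange(hsv,(15,130,120),(30,255,255));n,l,s,ce=cv2.connectedComponentsWithStats(y)
    for i in range(1,n):
        if s[i][4]>40: print(c,"yel",s[i],ce[i])
print("mouth scene",ray("scene",419*340/780+180,184*260/596+150,.105))
print("hscene",ray("scene",315*340/780+180,232*260/596+150,.072),ray("scene",403*340/780+180,265*260/596+150,.072), ray("scene",114*340/780+180,157*260/596+150,.008))
print("sc cab",[ray("scene",a*340/780+180,b*260/596+150,.11)[:2].round(4) for a,b in((207,212),(490,315),(397,562-37),(100,404))])
E
```

```text
c1 [0.8497 0.2302 0.11  ]
c2 [ 0.8728 -0.0868  0.11  ]
c3 [ 0.6347 -0.1017  0.11  ]
c4 [0.6125 0.2109 0.11  ]
jug [0.4984 0.081  0.105 ]
jughan [0.4926 0.1284 0.09  ]
triv [ 0.5725 -0.2794  0.008 ]
tin [ 0.5255 -0.1713  0.11  ]
h1 [0.5828 0.1061 0.072 ]
h2 [ 0.5889 -0.0008  0.072 ]
bot [0.4973 0.256  0.19  ]
mug [ 0.6502 -0.1847  0.085 ]
sug [0.5284 0.3884 0.09  ]
red1 [0.3621 0.2128 0.105 ]
red2 [0.3856 0.0841 0.105 ]
red3 [ 0.3754 -0.0421  0.105 ]
top blue [ 178   67   34   42 1123] [193.43722173  87.7364203 ]
top blue [264 273  34  24 256] [283.7265625 285.328125 ]
top yel [246  66  20  24 416] [255.60096154  77.57451923]
top yel [387  67  36  26 561] [404.1426025   79.98217469]
top yel [548 170  15  21 178] [555.20786517 180.25280899]
top yel [275 234  43  19 208] [296.33653846 247.10576923]
top yel [401 235  50  37 563] [428.17761989 251.69094139]
scene blue [316   0  56  22 832] [342.99759615   7.79447115]
scene blue [349 223  33  38 627] [362.09569378 244.3476874 ]
scene blue [ 336  435   40   45 1166] [355.04116638 459.27272727]
scene yel [ 27 134  16  15 119] [ 34.70588235 140.31932773]
scene yel [ 71 192  28  27 422] [ 85.94549763 205.5971564 ]
scene yel [207 199  45  33 823] [225.         217.60874848]
scene yel [ 226  243  166  139 6125] [315.68261224 308.86938776]
scene yel [434 252   8  15  58] [437.94827586 259.84482759]
scene yel [  72  292  151  121 3846] [148.1825273  352.94513781]
scene yel [135 310  17  14  44] [142.38636364 316.5       ]
scene yel [262 336  34  19 104] [279.77884615 345.97115385]
scene yel [264 395  37  43 892] [282.60874439 415.33183857]
mouth scene [0.50078525 0.08730828 0.105     ]
hscene [0.58967107 0.0059883  0.072     ] [0.5822688 0.1089703 0.072    ] [ 0.5763473  -0.27524912  0.008     ]
sc cab [array([ 0.6406, -0.0973]), array([0.6133, 0.2188]), array([0.8492, 0.2278]), array([ 0.8764, -0.0785])]
```

```bash
python3 -m crank '[[[0.81,-0.84,0,0,0,-0.753,0],[0.81,-0.84,0,0,0,-0.753,0],[0.81,-0.84,0,0,0,-0.753,0],[0.81,-0.84,0,0,0,-0.753,0],[0.81,-0.84,0,0,0,-0.753,0],[0.81,-0.84,0,0,0,-0.753,0],[0.81,-0.84,0,0,0,-0.753,0],[0.81,-0.84,0,0,0,-0.753,0],[0.81,-0.84,0,0,0,-0.753,0]]]'
cat >> h.py <<'E'
def delta(target,dyaw=0):
    p,r=tool();d=r.inv().apply(np.array(target)-p);y=r.apply([0,1,0]);print("tcp",p.round(4),"yhead",np.degrees(np.arctan2(y[1],y[0])).round(2),"tilt",r.apply([0,0,1]).round(3),"shares",(d/.3).round(4))
E
python3 -c "
from h import *
delta([.47,.084,.25])"
```

```text
t: 2.2
ee_pos: [0.3943, -0.2484, 0.215]
tcp_rot: [0.001, 0.681, 0.732, -0.0]
contact_force: [0.0, -0.5, 0.8]
grip_width: 0.995
finger_force: 0.0
tcp [ 0.3943 -0.2484  0.215 ] yhead 4.16 tilt [ 0.001 -0.001 -1.   ] shares [ 1.0867  0.3319 -0.1173]
```

```bash
python3 -m crank '[[[1,0.38,-0.15,0,0,0,0],[1,0.38,-0.15,0,0,0,0],[1,0.38,-0.15,0,0,0,0],[1,0.38,-0.15,0,0,0,0],[1,0.38,-0.15,0,0,0,0],[1,0.38,-0.15,0,0,0,0],[1,0.38,-0.15,0,0,0,0],[1,0.38,-0.15,0,0,0,0]]]'
python3 - <<'E'
from h import *
C=cam("wrist");im=manip.capture("wrist");cv2.imwrite("pics/w1.png",im[:,:,::-1])
print(C[1])
for X in([.4996,.084,.105],[.586,.055,.072]):print(proj("wrist",X,C))
delta([.4996,.084,.071])
E
```

```text
t: 3.0
ee_pos: [0.4877, 0.0592, 0.2603]
tcp_rot: [0.0, 0.682, 0.731, 0.0]
contact_force: [0.2, -0.6, 0.3]
grip_width: 1.001
finger_force: 0.0
[0.48248942 0.13595233 0.43006496]
[337.62178672 197.19988608]
[422.53829364 227.4098414 ]
tcp [0.4872 0.0577 0.2598] yhead 3.94 tilt [-0. -0. -1.] shares [0.0848 0.0474 0.6293]
```

View pics/w1.png

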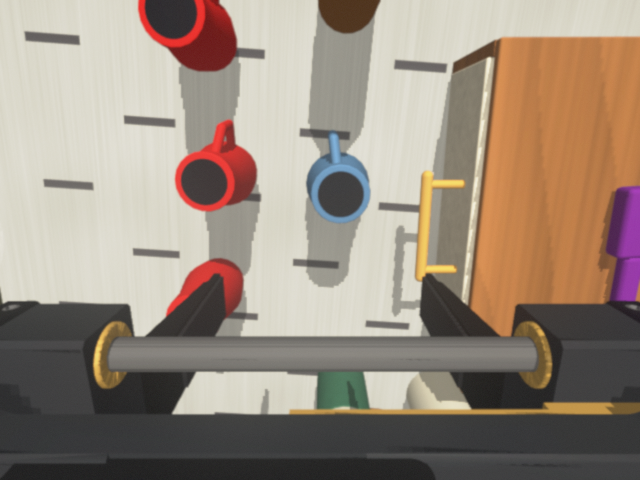

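The wrist view agrees with the estimate to about 2 mm: the jug's mouth is at (340,194), its handle points to +y, and the tray bar runs from (428,173) to (421,275). Next I descend and grasp.

```bash
python3 -m crank '[[[0.09,0.052,0.1,0,0,0,0],[0.09,0.052,0.2,0,0,0,0],[0.09,0.052,0.33,0,0,0,0],[0.09,0.052,0.45,0,0,0,0],[0.09,0.052,0.54,0,0,0,0],[0.09,0.052,0.6,0,0,0,0],[0.09,0.052,0.625,0,0,0,0],[0.09,0.052,0.625,0,0,0,0],[0.09,0.052,0.625,0,0,0,0.3]]]' 25
python3 -m crank '[[[0,0,0,0,0,0,1],[0,0,0,0,0,0,1],[0,0,0,0,0,0,1],[0,0,0,0,0,0,1],[0,0,0,0,0,0,1],[0,0,0,0,0,0,1],[0,0,0,0,0,0,1],[0,0,0,0,0,0,1]]]'
```

```text
t: 3.95
ee_pos: [0.5011, 0.0848, 0.0732]
tcp_rot: [0.001, 0.683, 0.731, 0.0]
contact_force: [0.5, -0.6, 0.2]
grip_width: 0.962
finger_force: 0.0
t: 4.75
ee_pos: [0.5009, 0.0857, 0.0725]
tcp_rot: [0.0, 0.682, 0.731, 0.001]
contact_force: [2.3, 0.3, 0.4]
grip_width: 0.543
finger_force: 25.0
```

```bash
python3 -m crank '[[[0,0,-0.05,0,0,0,1],[0,0,-0.15,0,0,0,1],[0,0,-0.27,0,0,0,1],[0,0,-0.4,0,0,0,1],[0,0,-0.5,0,0,0,1],[0,0,-0.533,0,0,0,1],[0,0,-0.533,0,0,0,1]]]'
python3 -c "
from h import *
delta([.5727,-.283,.2325])"
```

```text
t: 5.45
ee_pos: [0.5007, 0.0856, 0.2335]
tcp_rot: [0.001, 0.682, 0.731, 0.001]
contact_force: [-0.7, 0.4, -3.4]
grip_width: 0.544
finger_force: 24.9
tcp [0.5007 0.0856 0.2335] yhead 4.0 tilt [ 0.002  0.    -1.   ] shares [-1.2426  0.1537  0.0037]
```

```bash
python3 -m crank '[[[-0.06,0.008,0,0,0,0,1],[-0.17,0.02,0,0,0,0,1],[-0.3,0.037,0,0,0,0,1],[-0.43,0.053,0,0,0,0,1],[-0.56,0.07,0,0,0,0,1],[-0.69,0.085,0,0,0,0,1],[-0.81,0.1,0,0,0,0,1],[-0.91,0.112,0,0,0,0,1],[-0.97,0.12,0,0,0,0,1],[-1,0.124,0,0,0,0,1]]]'
python3 -m crank '[[[-0.06,0.008,0,0,0,0,1],[-0.15,0.02,0,0,0,0,1],[-0.21,0.027,0,0,0,0,1],[-0.24,0.03,0,0,0,0,1],[-0.24,0.03,0,0,0,0,1]]]'
python3 - <<'E'
from h import *
C=cam("wrist");im=manip.capture("wrist");cv2.imwrite("pics/w2.png",im[:,:,::-1])
print(proj("wrist",[.5745,-.2775,.008],C),manip.search_frame("wrist","trivet_top"))
delta([.5735,-.281,.082])
E
```

```text
t: 6.45
ee_pos: [0.5574, -0.2118, 0.2294]
tcp_rot: [-0.002, 0.683, 0.731, -0.001]
contact_force: [1.4, -0.3, -3.1]
grip_width: 0.542
finger_force: 24.9
t: 6.95
ee_pos: [0.5724, -0.2829, 0.2318]
tcp_rot: [-0.0, 0.682, 0.731, 0.0]
contact_force: [-0.6, -1.0, -3.2]
grip_width: 0.545
finger_force: 24.9
[324.56111499 204.44687402] [{'extent': [264.8, 142.4, 123.5, 95.8], 'p': 0.56}]
tcp [ 0.5723 -0.2816  0.2319] yhead 4.02 tilt [-0.     0.001 -1.   ] shares [0.0012 0.0043 0.4996]
```

View pics/w2.png

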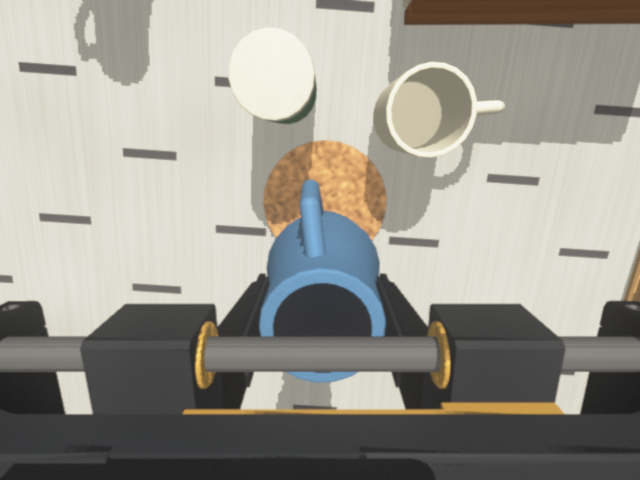

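The trivet's centre shows at about (325,201), within 3 mm of the estimate; the tin and mug are clear. Next I lower the jug.

```bash
python3 -m crank '[[[0.013,0.011,0.06,0,0,0,1],[0.013,0.011,0.16,0,0,0,1],[0.013,0.011,0.28,0,0,0,1],[0.013,0.011,0.38,0,0,0,1],[0.013,0.011,0.45,0,0,0,1],[0.013,0.011,0.48,0,0,0,1],[0.013,0.011,0.493,0,0,0,1],[0.013,0.011,0.5,0,0,0,1],[0.013,0.011,0.505,0,0,0,1],[0.013,0.011,0.505,0,0,0,1]]]'
```

```text
t: 8.05
ee_pos: [0.5761, -0.2785, 0.0818]
tcp_rot: [0.001, 0.682, 0.731, 0.0]
contact_force: [-0.7, 0.5, -2.9]
grip_width: 0.538
finger_force: 24.9
```

```bash
python3 -m crank '[[[0,0,0.003,0,0,0,1],[0,0,0.005,0,0,0,1],[0,0,0.005,0,0,0,1]]]'
```

```text
t: 8.35
ee_pos: [0.5761, -0.2786, 0.0805]
tcp_rot: [0.001, 0.682, 0.731, 0.0]
contact_force: [-0.8, 0.3, 3.2]
grip_width: 0.542
finger_force: 25.0
```

```bash
python3 -m crank '[[[0,0,0,0,0,0,0.1],[0,0,0,0,0,0,0.1],[0,0,0,0,0,0,0.1],[0,0,0,0,0,0,0.1],[0,0,0,0,0,0,0.1],[0,0,-0.1,0,0,0,0.1],[0,0,-0.25,0,0,0,0.1],[0,0,-0.4,0,0,0,0.1],[0,0,-0.5,0,0,0,0.1],[0,0,-0.5,0,0,0,0.1]]]'
python3 - <<'E'
from h import *
C=cam("wrist");im=manip.capture("wrist")
D=cam("scene");s=manip.capture("scene")
a=cv2.resize(s[150:300,180:480][:,:,::-1],(600,300));b=cv2.resize(im[:,:,::-1],(400,300));v=np.zeros((600,600,3),np.uint8);v[:300]=a;v[300:,:400]=b;cv2.imwrite("pics/v3.png",v)
delta([.587,.057,.25])
E
```

```text
t: 9.35
ee_pos: [0.578, -0.2797, 0.2364]
tcp_rot: [0.006, 0.682, 0.731, 0.001]
contact_force: [0.7, -0.6, 0.6]
grip_width: 0.897
finger_force: 0.0
tcp [ 0.5757 -0.2783  0.2299] yhead 4.0 tilt [ 0.001 -0.001 -1.   ] shares [ 1.1122  0.1158 -0.068 ]
```

View pics/v3.png

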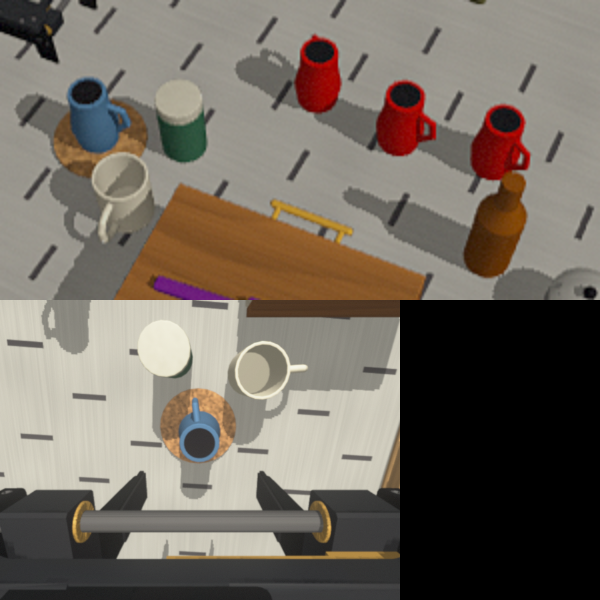

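The jug stands upright on the trivet. Now I go to the handle.

```bash
python3 -m crank '[[[0.16,0.018,0,0,0,0,0.4],[0.33,0.036,0,0,0,0,0.75],[0.5,0.052,0,0,0,0,0.75],[0.66,0.069,0,0,0,0,0.75],[0.82,0.086,0,0,0,0,0.75],[0.95,0.1,0,0,0,0,0.75],[1,0.115,0,0,0,0,0.75],[1,0.115,0,0,0,0,0.75]]]'
python3 - <<'E'
from h import *
C=cam("wrist");im=manip.capture("wrist");cv2.imwrite("pics/w4.png",im[:,:,::-1])
hsv=cv2.cvtColor(im,cv2.COLOR_RGB2HSV);y=cv2.inRange(hsv,(15,150,150),(25,255,255));n,l,s,ce=cv2.connectedComponentsWithStats(y)
for i in range(1,n):
    if s[i][4]>100:
        print(s[i],ce[i])
for p in([.587,.057,.072],):print(proj("wrist",p,C))
delta([.587,.057,.072])
E
```

```text
t: 10.25
ee_pos: [0.5881, 0.0251, 0.2269]
tcp_rot: [-0.001, 0.681, 0.732, -0.001]
contact_force: [-0.2, -1.3, 1.0]
grip_width: 0.287
finger_force: 0.0
[381  25  12  82 358] [385.63128492  70.89664804]
[378 106  13  79 379] [383.89973615 143.68601583]
[ 141  403  362   11 1901] [374.08153603 409.17622304]
[324.01562404 188.03240755]
tcp [0.5883 0.0236 0.2273] yhead 4.08 tilt [-0.003 -0.001 -1.   ] shares [0.1115 0.0051 0.5175]
```

View pics/w4.png

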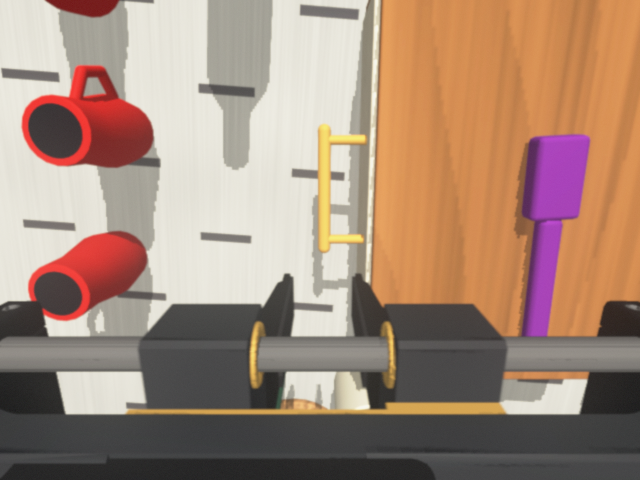

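The bar's centre shows at (324,188), exactly where predicted, and it is aligned with the tool. Next I descend and pinch it.

```bash
python3 -m crank '[[[0.11,0.004,0.05,0,0,0,0.75],[0.11,0.004,0.15,0,0,0,0.75],[0.11,0.004,0.28,0,0,0,0.75],[0.11,0.004,0.38,0,0,0,0.75],[0.11,0.004,0.45,0,0,0,0.75],[0.11,0.004,0.5,0,0,0,0.75],[0.11,0.004,0.54,0,0,0,0.75],[0.11,0.004,0.57,0,0,0,0.75],[0.11,0.004,0.575,0,0,0,0.75],[0.11,0.004,0.575,0,0,0,0.75]]]'
python3 -m crank '[[[0,0,0,0,0,0,1],[0,0,0,0,0,0,1],[0,0,0,0,0,0,1],[0,0,0,0,0,0,1]]]' 25
python3 -c "
from h import *
delta([.587-.12*.9975,.057-.12*.0711,.055])"
```

```text
t: 11.3
ee_pos: [0.5882, 0.0564, 0.057]
tcp_rot: [0.0, 0.682, 0.731, 0.0]
contact_force: [-0.3, 0.4, 1.1]
grip_width: 0.248
finger_force: 0.0
t: 11.7
ee_pos: [0.588, 0.0566, 0.0575]
tcp_rot: [0.0, 0.682, 0.731, 0.0]
contact_force: [-2.7, -1.2, 5.3]
grip_width: 0.11
finger_force: 25.0
tcp [0.588  0.0566 0.0575] yhead 4.02 tilt [ 0. -0. -1.] shares [ 0.0011 -0.4032  0.0081]
```

```bash
python3 -m crank '[[[0,-0.02,0,0,0,0,1],[0,-0.06,0,0,0,0,1],[0,-0.1,0,0,0,0,1],[0,-0.14,0,0,0,0,1],[0,-0.18,0,0,0,0,1],[0,-0.22,0,0,0,0,1],[0,-0.26,0,0,0,0,1],[0,-0.3,0,0,0,0,1],[0,-0.33,0,0,0,0,1],[0,-0.35,0,0,0,0,1]]]'
python3 -m crank '[[[0,-0.01,0,0,0,0,1],[0,-0.02,0,0,0,0,1],[0,-0.03,0,0,0,0,1],[0,-0.03,0,0,0,0,1]]]'
```

```text
t: 12.7
ee_pos: [0.4826, 0.0489, 0.0575]
tcp_rot: [0.001, 0.682, 0.731, 0.0]
contact_force: [3.9, -1.0, 5.8]
grip_width: 0.107
finger_force: 25.0
t: 13.1
ee_pos: [0.4735, 0.0482, 0.0574]
tcp_rot: [0.0, 0.682, 0.731, -0.0]
contact_force: [0.7, -2.3, 8.3]
grip_width: 0.111
finger_force: 25.0
```

```bash
python3 -m crank '[[[0,-0.007,0,0,0,0,1],[0,-0.013,0,0,0,0,1],[0,-0.018,0,0,0,0,1],[0,-0.022,0,0,0,0,1],[0,-0.022,0,0,0,0,1]]]'
```

```text
t: 13.6
ee_pos: [0.4705, 0.048, 0.0575]
tcp_rot: [0.004, 0.682, 0.731, 0.003]
contact_force: [14.0, -0.4, -4.0]
grip_width: 0.108
finger_force: 25.0
```

```bash
python3 -m crank '[[[0,0.009,0,0,0,0,1],[0,0.009,0,0,0,0,0.75],[0,0.009,0,0,0,0,0.75],[0,0.009,0,0,0,0,0.75],[0,0.009,-0.08,0,0,0,0.75],[0,0.009,-0.2,0,0,0,0.75],[0,0.009,-0.35,0,0,0,0.75],[0,0.009,-0.5,0,0,0,0.75],[0,0.009,-0.55,0,0,0,0.9],[0,0.009,-0.55,0,0,0,1]]]'
python3 - <<'E'
from h import *
im=manip.capture("top");cv2.imwrite("pics/t5.png",cv2.resize(im[170:330,190:390][:,:,::-1],(750,600),interpolation=cv2.INTER_CUBIC))
C=cam("top")
# predicted: handle and roller
ex=np.array([.9973,.0711,0]);ey=np.array([-.0711,.9973,0])
h=np.array([.470,.0485,.072]);r=h+ex*(.155+.12-.165)+ey*.071;r[2]=.078
print("roller pred",r)
for X in(h,r,r+[0,0,.009]):p=proj("top",X,C);print(p.round(1),((p-[190,170])*3.75).round(0))
delta([r[0],r[1],.2])
for l in("roller","lever","grinder_top","tray_handle"):print(l,[(d["extent"],d["p"]) for d in manip.search_frame("top",l)][:2])
E
```

```text
t: 14.6
ee_pos: [0.4711, 0.0484, 0.2239]
tcp_rot: [0.002, 0.682, 0.731, 0.001]
contact_force: [0.4, 0.1, -0.0]
grip_width: 0.137
finger_force: 0.0
roller pred [0.5746549 0.1271293 0.078    ]
[299.4 296.6] [410. 475.]
[266.5 254.6] [287. 317.]
[266.1 254.3] [286. 316.]
tcp [0.4698 0.0483 0.2212] yhead 4.0 tilt [-0.  0. -1.] shares [0.2376 0.3669 0.0705]
roller [([375.8, 193.5, 29.1, 44.3], 0.44)]
lever [([265.6, 249.8, 11.0, 8.2], 0.46)]
grinder_top [([241.3, 225.1, 117.9, 63.7], 0.63)]
tray_handle [([238.6, 227.8, 120.4, 62.8], 0.56)]
```

View pics/t5.png

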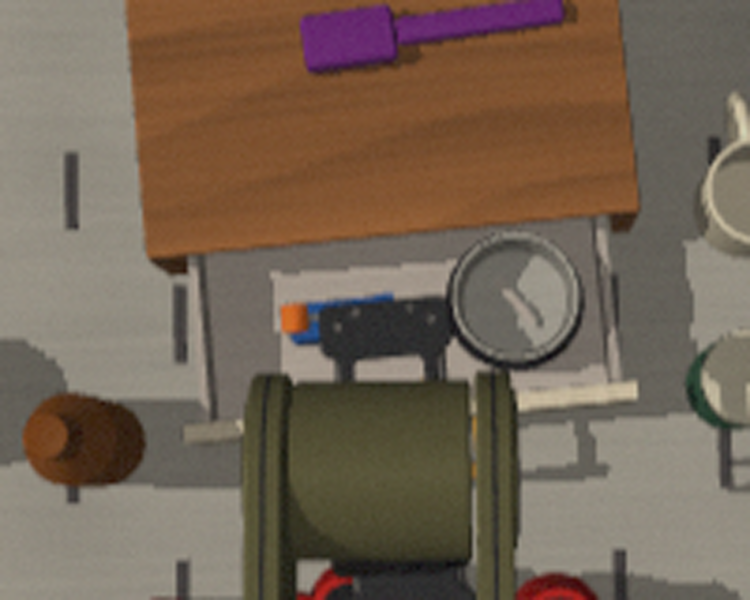

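In the top view the tray is fully out, the orange roller is at crop (294,318), and the bottle is clear of the front panel. I line up in x and take a wrist look.

```bash
python3 -m crank '[[[0.08,0.12,0,0,0,0,1],[0.08,0.24,0,0,0,0,1],[0.08,0.34,0,0,0,0,1],[0.08,0.367,0,0,0,0,1],[0.08,0.367,0,0,0,0,1]]]'
python3 - <<'E'
from h import *
C=cam("wrist");im=manip.capture("wrist");cv2.imwrite("pics/w6.png",im[:,:,::-1])
hsv=cv2.cvtColor(im,cv2.COLOR_RGB2HSV);y=cv2.inRange(hsv,(4,190,120),(14,255,255));n,l,s,ce=cv2.connectedComponentsWithStats(y)
for i in range(1,n):
    if s[i][4]>100: print(s[i],ce[i],ray("wrist",*ce[i],.083,C))
print(proj("wrist",[.5747,.1271,.083],C))
delta([.5747,.1271,.2])
im=manip.capture("top")
hsv=cv2.cvtColor(im,cv2.COLOR_RGB2HSV);y=cv2.inRange(hsv,(4,190,120),(14,255,255));n,l,s,ce=cv2.connectedComponentsWithStats(y)
for i in range(1,n):
    if s[i][4]>20: print(s[i],ce[i],ray("top",*ce[i],.083))
E
```

```text
t: 15.35
ee_pos: [0.5779, 0.0799, 0.2194]
tcp_rot: [-0.001, 0.682, 0.731, -0.001]
contact_force: [-0.3, -0.8, -0.1]
grip_width: 0.006
finger_force: 0.0
[322.81640387 171.90113319]
tcp [0.5773 0.0798 0.2199] yhead 4.0 tilt [-0.004 -0.    -1.   ] shares [0.1578 0.0025 0.0662]
[636 186   4  13  36] [637.94444444 192.        ] [ 0.70777291 -0.79563904  0.083     ]
```

View pics/w6.png

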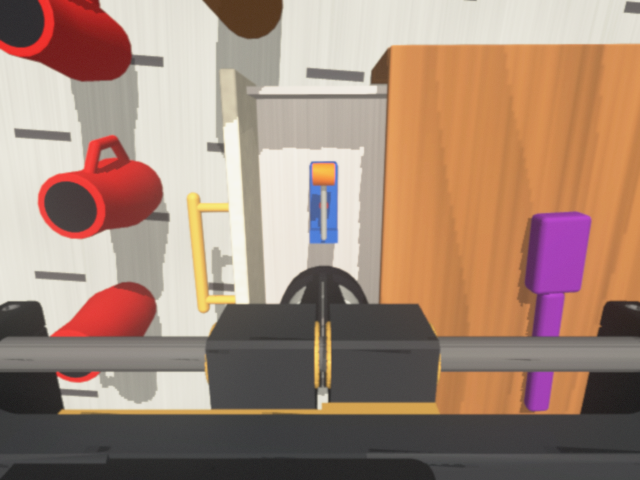

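The roller is at (323,173), and the prediction was (323,172). I position above it with the fingers shut.

```bash
python3 -m crank '[[[0.08,0,0,0,0,0,1],[0.15,0,0.08,0,0,0,1],[0.155,0,0.2,0,0,0,1],[0.155,0,0.3,0,0,0,1],[0.155,0,0.37,0,0,0,1],[0.155,0,0.4,0,0,0,1],[0.155,0,0.42,0,0,0,1],[0.155,0,0.42,0,0,0,1],[0.155,0,0.42,0,0,0,1]]]'
python3 -c "
from h import *
delta([.5747,.1266,.087]);print(manip.get_obs()['contact_force'])"
```

```text
t: 16.35
ee_pos: [0.5758, 0.1264, 0.0971]
tcp_rot: [0.001, 0.682, 0.731, 0.001]
contact_force: [0.1, -0.5, 0.4]
grip_width: 0.004
finger_force: 0.0
tcp [0.5758 0.1264 0.0971] yhead 3.99 tilt [ 0.002  0.    -1.   ] shares [ 0.0011 -0.0038  0.0335]
[ 0.146406   -0.53029836  0.35014526]
```

```bash
python3 -m crank '[[[0,-0.002,0.015,0,0,0,1],[0,-0.002,0.027,0,0,0,1],[0,-0.002,0.027,0,0,0,1],[0,-0.002,0.027,0,0,0,1]]]'; python3 -m crank '[[[0,0,0.013,0,0,0,1],[0,0,0.013,0,0,0,1],[0,0,0.013,0,0,0,1]]]'; python3 -m crank '[[[0,0,0.013,0,0,0,1],[0,0,0.013,0,0,0,1],[0,0,0.013,0,0,0,1]]]'
```

```text
t: 16.75
ee_pos: [0.5745, 0.1263, 0.0875]
tcp_rot: [-0.0, 0.682, 0.731, -0.0]
contact_force: [0.3, 0.3, 0.4]
grip_width: 0.001
finger_force: 0.0
t: 17.05
ee_pos: [0.5749, 0.1268, 0.0841]
tcp_rot: [0.0, 0.682, 0.731, 0.001]
contact_force: [0.3, 3.1, 3.5]
grip_width: 0.004
finger_force: 1.8
t: 17.35
ee_pos: [0.575, 0.1266, 0.0801]
tcp_rot: [0.0, 0.682, 0.731, 0.001]
contact_force: [0.9, 4.0, 4.8]
grip_width: 0.006
finger_force: 2.3
```

```bash
python3 -m crank '[[[0,0,0.007,0,0,0,1],[0,0,0.013,0,0,0,1],[0,0,0.018,0,0,0,1],[0,0,0.021,0,0,0,1],[0,0,0.021,0,0,0,1]]]';python3 - <<'E'
from h import *
im=manip.capture("wrist");o=manip.get_obs();print(o["ee_pos"],o["contact_force"])
E
```

```text
t: 17.85
ee_pos: [0.5748, 0.1268, 0.0739]
tcp_rot: [-0.0, 0.682, 0.731, 0.001]
contact_force: [0.5, 3.5, 5.3]
grip_width: -0.0
finger_force: 3.0
[0.57482392 0.12683632 0.0739564 ] [-0.61656205  4.42156746  6.3144987 ]
```

```bash
python3 -m crank '[[[0,0,0.005,0,0,0,1],[0,0,0.005,0,0,0,1],[0,0,0.005,0,0,0,1],[0,0,0.005,0,0,0,1],[0,0,0.005,0,0,0,1],[0,0,0.005,0,0,0,1],[0,0,0.005,0,0,0,1],[0,0,0.005,0,0,0,1],[0,0,0.005,0,0,0,1],[0,0,0.005,0,0,0,1]]]'
python3 -m crank '[[[0,0,0,0,0,0,1],[0,0,0,0,0,0,1],[0,0,0,0,0,0,1]]]'
python3 -m crank '[[[0,0,-0.02,0,0,0,1],[0,0,-0.04,0,0,0,1],[0,0,-0.06,0,0,0,1],[0,0,-0.12,0,0,0,1],[0,0,-0.25,0,0,0,1],[0,0,-0.4,0,0,0,1],[0,0,-0.5,0,0,0,1],[-0.2,-0.1,-0.55,0,0,0,1],[-0.3,-0.1,-0.55,0,0,0,1],[-0.3,-0.1,-0.55,0,0,0,1]]]'
python3 - <<'E'
from h import *
im=manip.capture("wrist");s=manip.capture("scene")
v=np.zeros((600,640,3),np.uint8);v[:300,:400]=cv2.resize(im[:,:,::-1],(400,300));v[300:]=cv2.resize(s[150:300,180:500][:,:,::-1],(640,300));cv2.imwrite("pics/v7.png",v);delta([.5748,.1268,.2])
print(manip.get_obs()["t"])
E
```

```text
t: 18.9
ee_pos: [0.5748, 0.1269, 0.0726]
tcp_rot: [-0.0, 0.682, 0.731, 0.001]
contact_force: [-0.2, 4.1, 6.6]
grip_width: 0.006
finger_force: 3.1
t: 19.2
ee_pos: [0.5748, 0.1269, 0.0726]
tcp_rot: [-0.0, 0.682, 0.731, 0.001]
contact_force: [-1.0, 4.1, 5.3]
grip_width: 0.005
finger_force: 3.1
t: 20.2
ee_pos: [0.55, 0.0305, 0.2375]
tcp_rot: [0.001, 0.684, 0.73, -0.001]
contact_force: [0.5, 0.4, 0.0]
grip_width: 0.001
finger_force: 0.0
tcp [0.5501 0.0336 0.2363] yhead 3.86 tilt [-0.002  0.    -1.   ] shares [0.3044 0.1032 0.1209]
20.3
```

View pics/v7.png

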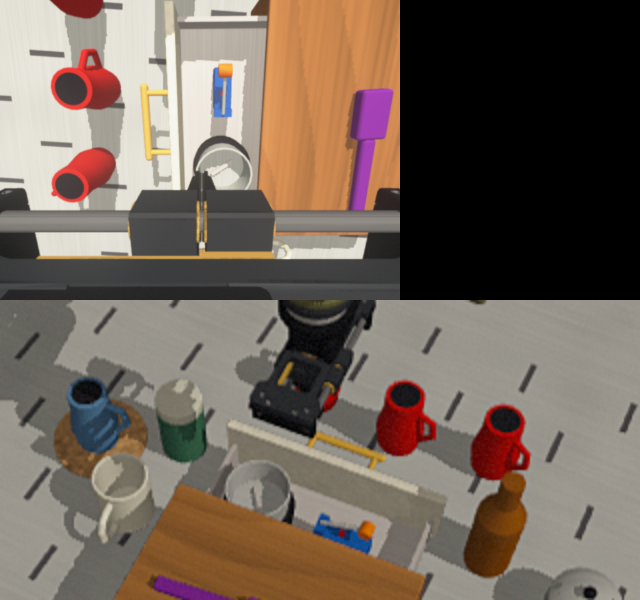

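The roller has sprung back, the tray is out, the jug is on the trivet and everything else is standing. I check the tray's position once more before handing in.

```bash
python3 - <<'E'
from h import *
C=cam("wrist")
a=ray("wrist",144.5*1.6,85*1.6,.072,C);b=ray("wrist",149.5*1.6,158*1.6,.072,C);print(a,b,(a+b)/2,"expected .470 .0485")
o=manip.get_obs();print(o["contact_force"],o["qvel"].round(3))
if abs((a+b)[0]/2-.470)<.004: print(manip.close_job())
E
```

```text
[0.46783041 0.10306516 0.072     ] [ 0.47549583 -0.0007173   0.072     ] [0.47166312 0.05117393 0.072     ] expected .470 .0485
[-0.30953652  0.07743415  1.10617466] [ 0.035  0.016 -0.004  0.004 -0.003  0.002]
the job is handed in; nothing more can be done
None
```

The job is handed in at about 20 s: the blue jug stands upright on the trivet, the tray is out at its stop, and the roller was pressed about 14 mm (past the 12 mm click, short of 20 mm overtravel), held over 1 s and sprang back, though the click was judged from depth and force since the lever angle isn't reported.

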